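# Secure the pull-out shelf and hold its slide lock released

### The arm

A 6-joint arm with a two-finger parallel gripper is mounted at the origin on the work surface. World frame = base frame: x ahead of the robot, y to its left, z up, the work surface at z = 0. Lengths are in m, angles in degrees, forces in N, time in s.
With the tool pointing down it reaches from about 0.25 to 0.725 m from the base axis. Payload 9.7 kg.
Tool frame: the origin (TCP) lies midway between the tips of the shut fingers; the grasp point (between the pads) lies 19 mm behind it; z points along the fingers, y is the line along which they close (so a half turn about z gives the same grasp; the last joint's range is limited). The gripper opens to 85 mm and grips with 20 to 120 N. Pads are 22 mm wide; open, the fingers measure 114 mm over their backs; the gripper's body (76 mm by 85 mm) begins 54 mm behind the grasp point. The pads swing forward as they close: fully open they stand 13 mm farther back than shut.
Start: joints at [75.802, 4.979, 10.078, 95.1, 0, 90], TCP at [0.135, 0.533, 0.231] pointing down, gripper open.
Joint ranges: [-179.16, 179.16], [-48.56, 103.87], [-65.8, 70.77], [-126.05, 130.52], [-82.76, 87.17], [-180, 180]. Speed limits (degrees/s): [127.2, 127.2, 147.25, 180, 180, 180].

### API

Orientations are given as [roll, pitch, yaw] about the fixed x, y, z axes, in that order (R = Rz(yaw) Ry(pitch) Rx(roll)).
In Python, from plant import status, eyes, order gives the robot as it stands.
- The arm moves only by the tool arm_command, never from a script. Its argument "moves" is one flat list of numbers, 7 for each row, row after row: the shift along the tool's x, y, z in cm, then the turn, a rotation vector about the tool's x, y, z in rad, then the opening, from 0 (shut) to 1 (fully open). In form: [x, y, z, ax, ay, az, gripper, x, y, z, ax, ay, az, gripper, ...]. A call has exactly 10 rows; each row is the pose to reach, as a shift and turn from the pose commanded when the call began, along the tool's axes at that moment; what a row does not reach only later rows make up. A row lasts 1/8 s, in which the tool goes at most 62.5 mm and 10.7 degrees, less where a joint would pass 70% of its speed; a pose out of reach is approached as far as the arm can. A call with a gripper value outside its range is refused whole. The fingers move at their own pace and stop on an object; "grip_force" is the grip in N (left out, the last holds). Time passes only in rows, so rows that repeat a pose let the fingers close, or fill a call up. It gives the time, the measured TCP pose, the force, the opening and the grip force at its end, in the units of the state.
- status.get_state(): the state, without advancing time (a new reading comes with each control period).
- eyes.capture(name): name is "scene" or "side" or "wrist"; returns (picture, depth): 420x560x3 uint8, red, green, blue; 420x560 float32, m along the optical axis (not along the pixel's ray), 0 where there is no reading.
- eyes.camera_info(name): a dict with "mtx" (3x3 intrinsics, pixels), "view" (4x4, takes a point from world to camera coordinates); the wrist camera has in their place "T_tool_cam" (4x4, takes a point from camera to tool coordinates, whose origin is the TCP and whose axes are the flange's). Camera axes: x right, y up, looking along -z (the intrinsics and any distortion apply to the point x, -y, -z); pixel columns grow to the right and rows downward; lengths in m; the calibration is good to about 2 mm. A picture is of the moment at which its call begins: read the wrist's pose just before it. camera_info takes no time and is no camera call.
- order.hand_in(): hands the job in; it is judged then, once.
The state is a dict: "time": time; "qpos": joint angles; "joint_velocities": joint speeds; "joint_torque": joint torques, N m; "tool_pos": TCP position; "tcp_rot": TCP orientation; "contact_force": force on the tool from outside, world axes, zero at the start; "ft_torque": the same for the moment, N m; "grip_width": finger opening in m; "grasp_force": force on a finger pad.
Only numpy, scipy, OpenCV 4.12 (cv2) and the standard library are available. Lean on these libraries where they do the work, as an engineer would, in place of code of your own. Each camera call takes 0.05 s, during which the arm holds its last target. There are 200 camera calls.

### The job

The loaded shelf is about to be slid back into its cupboard. Swing the keeper bar shut across the shelf's open end until it snaps into its ball catch, then press the slide-lock paddle fully down and keep it down, firmly but without straining it: finish while still holding it, so that the shelf can be pushed home. Leave everything standing on the shelf as it is.

Things in the scene. Friction and masses are not known exactly. Their poses are not given: they have to be found in the camera images.
- shelf: shallow steel pull-out shelf, drawn out of its low plywood cupboard, fixed. Origin: on the work surface below the middle of the open end; +y out of the open end, +x across, z up. 222 mm wide (x), 460 long (y from -460 to 0), floor 50 mm up, wire side rails 85 mm up, a 92 mm tall post at each corner of the open end (x = ±118, y = -12). Cupboard, 260 mm tall: y below -475, open door on its +x side
- keeper (a joint): angle (rad) of the keeper bar about its upright hinge at the shelf's -x corner: 0 = shut against its stop, straight across the open end (along +x); grows to 1.7 swinging out towards +y. 10 mm steel rod, 85 mm up, 221 mm long, stays where left. At about 0.09 rad its nose meets the sprung ball; about 6 N at the knob pushes it past; from about 0.04 rad the ball snaps it home and keeps it there
- keeper_hinge (a point): point on the keeper bar's upright hinge axis, at the bar's height (85 mm); in the shelf's frame at x = -118, y = 6 mm
- keeper_knob (a point): middle of the upright black knob on the keeper bar, 165 mm from the hinge axis: diameter 20 mm, rising 30 mm from the top of the bar (from 90 to 120 mm above the work surface); this point is at 105 mm
- catch (a point): centre of the ball catch on the post at the +x corner: a 19 mm brass tube lying along x, 75 to 95 mm above the work surface, spanning x = 99 (the ball) to 129 mm in the shelf's frame, its near end about 50 mm beyond the shut knob
- paddle_angle (a joint): angle (rad) of the slide-lock release paddle: 0 = up (locked), 0.28 = fully down against its stop (released), it springs back up by itself. Its pivot runs along the shelf's x at y = 8 mm, 40 mm up; it takes about 5 N at the pad to start it and 9 to 10 N to hold it fully down
- paddle: the spring-loaded slide-lock release itself: a steel cross shaft under the shelf's open end with a short steel arm that ends in a black rubber pad; origin on the shaft, in the shelf's frame at x = 0, y = 8 mm, 40 mm up; axes as the shelf's when up
- paddle_pad (a point): centre of the top face of the paddle's black rubber pad: 64 (x) x 40 (y) x 10 mm thick, sticking out of the shelf's open end, centred at x = -35, y = 76 mm in the shelf's frame, its top about 57 mm above the work surface when up, about 20 mm lower when fully down; tilted back 8 degrees when up, forward 8 degrees when down
- bowls: stack of three nested white ceramic bowls, 136 mm across, 80 mm tall together, standing on the shelf nearest the open end; origin at the centre of the foot
- jar: glass jar with a steel lid, 78 mm diameter, 105 mm tall, standing farther back on the shelf beside the tin; origin at the centre of its underside
- tin: sealed aluminium tin, 82 mm diameter, 105 mm tall, beside the jar; origin at the centre of its underside
- scoop: wooden scoop, about 190 mm long and 46 mm wide, lying across the tops of jar and tin; origin on its underside where handle and scoop meet

How it is judged:
By the outcome, as a careful person would: the job done as asked, in the order asked, and still so for the second after the job is handed in, while the arm keeps its last pose, push and grip.
It also fails if it takes over 48 s, if anything falls off the work surface, if the arm or the gripper's body presses on something with over 40 N, if the wrist force passes 120 N, or if a joint passes its speed limit or range.

## Working session

There is one attempt and no reset: what is moved stays moved. The work goes in short steps, Python scripts to look and compute and a tool call to move; the robot and the scene stay as the last step left them, time stands still between calls to the robot, and variables do not carry over. Pictures are saved under pics/ and viewed, at most 10 in all, crops included, and the job is handed in when it is done.

Besides the shell and the picture viewer there is one more tool, called after "Emit:" as name(argument=value, ...) on one line, values as JSON. arm_command: Moves the arm, as the interface text tells. Its arguments: {"type":"object","properties":{"moves":{"type":"array","items":{"type":"number"}},"grip_force":{"type":"number"}},"required":["moves"]}

```bash
mkdir -p pics; ls; cat > h.py <<'E'
import numpy as np,cv2
from plant import status,eyes,order
from scipy.spatial.transform import Rotation as R
def world(cam,depth=None):
    i=eyes.camera_info(cam)
    return i
def pts(i,depth):
    K=np.array(i["mtx"]);V=np.linalg.inv(np.array(i["view"]))
    v,u=np.mgrid[0:420,0:560]
    p=np.stack([(u-K[0,2])/K[0,0]*depth,-(v-K[1,2])/K[1,1]*depth,-depth],-1)
    return p@V[:3,:3].T+V[:3,3]
E
python3 - <<'E'
from h import *
s=status.get_state();print(s)
for n in("scene","side"):
    p,d=eyes.capture(n);cv2.imwrite(f"pics/{n}0.png",p[:,:,::-1]);np.savez(n+"0",p=p,d=d)
    i=eyes.camera_info(n);print(i)
E
```

```text
pics
{'time': 0.0, 'qpos': array([7.58020645e+01, 5.01206086e+00, 1.00355144e+01, 9.51006761e+01,
       2.75676629e-04, 8.99989328e+01]), 'joint_velocities': array([-2.73071779e-02, -3.97870335e-02, -7.30995910e-02, -1.11660894e-01,
       -2.56988698e-02,  1.38364861e-05]), 'joint_torque': array([ 1.41149361e-03, -5.20387387e+01,  4.64808011e+01,  1.60074164e-02,
        2.07743383e-04,  8.63203269e-06]), 'tool_pos': array([0.13484207, 0.532977  , 0.23058336]), 'tcp_rot': array([-1.79922777e+02, -2.77114715e-04,  1.65803131e+02]), 'contact_force': array([-0.13049584,  0.18975096,  0.03581675]), 'ft_torque': array([0.00815343, 0.00315039, 0.00353083]), 'grasp_force': 0.0, 'grip_width': 0.08548135503069268}
{'mtx': array([[449.48156951,   0.        , 286.22885501],
       [  0.        , 449.48156951, 206.28320023],
       [  0.        ,   0.        ,   1.        ]]), 'view': array([[-0.25069953,  0.96804091, -0.00682189,  0.21267447],
       [-0.52783889, -0.13078365,  0.83921496,  0.18949598],
       [ 0.81150222,  0.21399165,  0.54375704, -1.29136251],
       [ 0.        ,  0.        ,  0.        ,  1.        ]])}
{'mtx': array([[448.10950486,   0.        , 276.99253763],
       [  0.        , 448.10950486, 212.22820737],
       [  0.        ,   0.        ,   1.        ]]), 'view': array([[-0.76798107, -0.64043304,  0.00711316,  0.41190984],
       [ 0.48492624, -0.57417684,  0.65967226, -0.39266814],
       [-0.4183917 ,  0.51006517,  0.75151973, -0.62111839],
       [ 0.        ,  0.        ,  0.        ,  1.        ]])}
```

View pics/scene0.png

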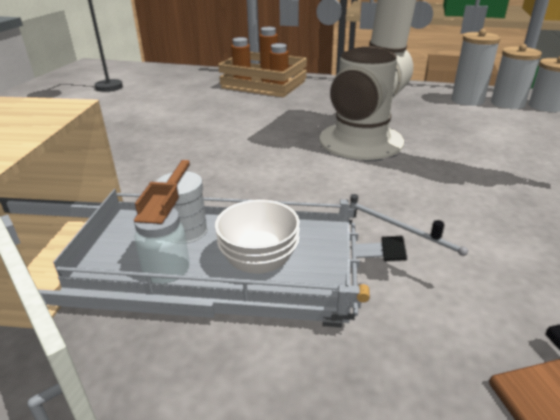

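View pics/side0.png

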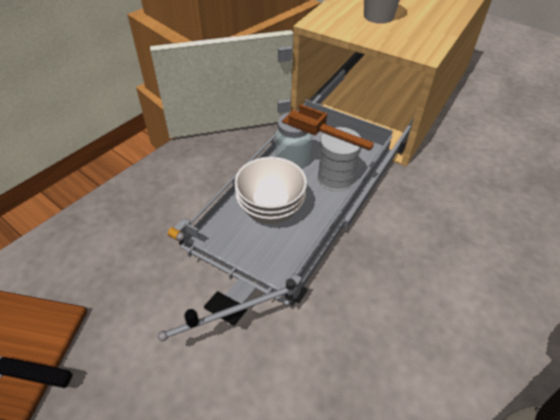

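The scene view shows the knob at (437,230), the pad at (394,248), the hinge near (353,207) and the brass catch at (363,293). The side view shows the knob at (191,318), the pad at (228,306), the hinge at (292,286) and the catch at (174,233).

```bash
cat >> h.py <<'E'
def ray(i,uv):
    K=np.array(i["mtx"]);V=np.linalg.inv(np.array(i["view"]))
    d=V[:3,:3]@np.array([(uv[0]-K[0,2])/K[0,0],-(uv[1]-K[1,2])/K[1,1],-1]);return V[:3,3],d
def onplane(i,uv,z):
    o,d=ray(i,uv);return o+d*(z-o[2])/d[2]
def blob(p,m,uv,r=30):
    w=np.zeros(m.shape,np.uint8);cv2.circle(w,uv,r,1,-1);n,l,st,c=cv2.connectedComponentsWithStats((m&(w>0)).astype(np.uint8))
    k=min((k for k in range(1,n) if st[k,4]>15),key=lambda k:np.hypot(*(c[k]-uv)));return c[k],l==k
E
python3 - <<'E'
from h import *
seeds=dict(scene=dict(knob=(437,230),pad=(394,248),catch=(363,293)),side=dict(knob=(191,318),pad=(228,306),catch=(174,233)))
for n in seeds:
    z=np.load(n+"0.npz");p=z['p'].astype(int);i=eyes.camera_info(n);P=pts(i,z['d'])
    dark=p.max(2)<60; br=(p[...,0]-p[...,2]>60)
    for k,uv in seeds[n].items():
        c,m=blob(p,br if k=='catch' else dark,uv)
        h=dict(knob=.105,pad=.057,catch=.085)[k]
        ys,xs=np.nonzero(m)
        print(n,k,c.round(1),m.sum(),'plane',onplane(i,c,h).round(4),'depth med',np.median(P[m],0).round(4),'lo/hi',np.percentile(P[m],[5,95],axis=0).round(3).tolist())
    print(n,'hinge',onplane(i,(353,205) if n=='scene' else (292,286),.09).round(3),'bar tip',onplane(i,(463,250) if n=='scene' else (163,336),.085).round(3))
E
```

```text
scene knob [436.6 229.8] 168 plane [0.5546 0.1823 0.105 ] depth med [0.5618 0.1816 0.1104] lo/hi [[0.554, 0.175, 0.095], [0.565, 0.188, 0.12]]
scene pad [393.3 248.4] 480 plane [0.5591 0.1178 0.057 ] depth med [0.5588 0.1176 0.0562] lo/hi [[0.529, 0.101, 0.053], [0.583, 0.134, 0.059]]
scene catch [363.4 292.4] 147 plane [0.7107 0.0805 0.085 ] depth med [0.7195 0.0806 0.0922] lo/hi [[0.705, 0.075, 0.082], [0.723, 0.087, 0.094]]
scene hinge [0.489 0.036 0.09 ] bar tip [0.573 0.227 0.085]
side knob [191.4 318.1] 187 plane [0.5531 0.1838 0.105 ] depth med [0.5491 0.1857 0.1151] lo/hi [[0.545, 0.178, 0.095], [0.559, 0.193, 0.12]]
side pad [219.5 302.7] 385 plane [0.562  0.1206 0.057 ] depth med [0.5637 0.1185 0.0544] lo/hi [[0.546, 0.103, 0.052], [0.578, 0.139, 0.058]]
side catch [172.7 232.2] 91 plane [0.7159 0.0817 0.085 ] depth med [0.712  0.0841 0.0903] lo/hi [[0.703, 0.076, 0.085], [0.721, 0.09, 0.093]]
side hinge [0.477 0.034 0.09 ] bar tip [0.574 0.227 0.085]
```

```bash
cat >> h.py <<'E'
def rel(targets):
    """targets: (x,y,z,yaw) world, tool down -> tool-axis shift cm, az rad"""
    s=status.get_state();Rt=R.from_euler('xyz',s['tcp_rot'],degrees=True)
    for t in targets:
        d=Rt.inv().apply(np.array(t[:3])-s['tool_pos'])*100
        rv=(Rt.inv()*R.from_euler('xyz',[180,0,t[3]],degrees=True)).as_rotvec()
        print(np.round(d,2),np.round(rv,3))
E
python3 - <<'E'
from h import *
rel([(.515,.200,.20,156)])
E
```

```text
[-45.02 -22.96   3.09] [-0.001  0.     0.171]
```

Emit:
arm_command(moves=[-45,-23,3.1,0,0,0.17,0,-45,-23,3.1,0,0,0.17,0,-45,-23,3.1,0,0,0.17,0,-45,-23,3.1,0,0,0.17,0,-45,-23,3.1,0,0,0.17,0,-45,-23,3.1,0,0,0.17,0,-45,-23,3.1,0,0,0.17,0,-45,-23,3.1,0,0,0.17,0,-45,-23,3.1,0,0,0.17,0,-45,-23,3.1,0,0,0.17,0])

```text
time: 1.35
tool_pos: [0.5146, 0.1996, 0.1998]
tcp_rot: [-180.0, -0.1, 156.0]
contact_force: [-0.5, 0.2, -0.3]
grip_width: 0.0001
grasp_force: 0.0
```

```bash
python3 - <<'E'
from h import *
s=status.get_state();print(s['time'],s['tool_pos'],s['tcp_rot'],s['contact_force'])
i=eyes.camera_info("wrist");print(i)
p,d=eyes.capture("wrist");cv2.imwrite("pics/w1.png",p[:,:,::-1]);np.savez("w1",p=p,d=d,pos=s['tool_pos'],rot=s['tcp_rot'])
E
```

```text
1.35 [0.51461416 0.19958965 0.19978722] [-1.79961158e+02 -5.72706838e-02  1.55995937e+02] [-0.50899075  0.22668483 -0.32084334]
{'mtx': array([[306.76854125,   0.        , 282.85675898],
       [  0.        , 306.76854125, 208.00977699],
       [  0.        ,   0.        ,   1.        ]]), 'T_tool_cam': array([[-3.78831605e-04,  9.59965357e-01,  2.80118493e-01,
         7.19319159e-02],
       [ 9.99999913e-01,  4.12047830e-04, -5.96892742e-05,
         7.80953546e-04],
       [-1.72721853e-04,  2.80118447e-01, -9.59965430e-01,
        -1.41521217e-01],
       [ 0.00000000e+00,  0.00000000e+00,  0.00000000e+00,
         1.00000000e+00]])}
```

View pics/w1.png

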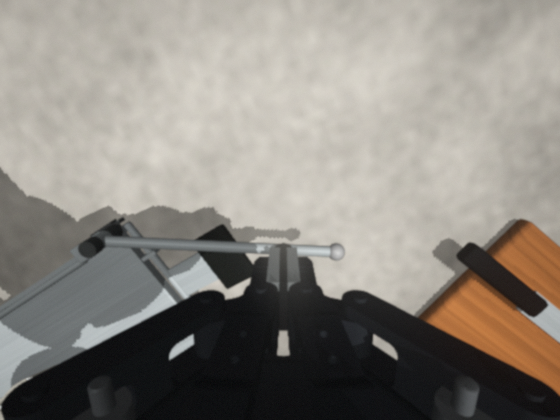

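The wrist view shows the bar from the hinge (90,245) to the tip (337,251). The fingers hide the knob.

```bash
cat >> h.py <<'E'
def wristinfo(pos,rot):
    i=eyes.camera_info("wrist");T=np.eye(4);T[:3,:3]=R.from_euler('xyz',rot,degrees=True).as_matrix();T[:3,3]=pos
    return dict(mtx=i['mtx'],view=np.linalg.inv(T@i['T_tool_cam']))
E
python3 - <<'E'
from h import *
z=np.load("w1.npz");i=wristinfo(z['pos'],z['rot'])
t=onplane(i,(337,251),.085);h=onplane(i,(90,243),.095)
a=onplane(i,(150,241),.088);b=onplane(i,(310,250),.088);u=(t-a)[:2];u/=np.hypot(*u)
print(t,h,a,b,np.degrees(np.arctan2(u[1],u[0])),t[:2]-u*.056,t[:2]-u*.221)
P=pts(i,z['d']);print(P[251,337],P[241,150])
E
```

```text
[0.57450349 0.22746112 0.085     ] [0.47563386 0.03503539 0.095     ] [0.49646176 0.07928576 0.088     ] [0.56229066 0.20574794 0.088     ] 62.22489774184469 [0.54840737 0.17791324] [0.47151701 0.03192395]
[0.57189043 0.2275057  0.09035464] [0.49660063 0.07884234 0.08725251]
```

```bash
python3 - <<'E'
from h import *
a=np.array([.480,.035]);b=np.array([.574,.227]);u=(b-a)/np.hypot(*(b-a));nn=np.array([-u[1],u[0]])
for n in("scene0","side0","w1"):
    z=np.load(n+".npz");i=wristinfo(z['pos'],z['rot']) if n=="w1" else eyes.camera_info(n[:-1])
    P=pts(i,z['d']);q=P[...,:2]-a;s=q@u;t=q@nn
    m=(s>.03)&(s<.2)&(abs(t)<.025)&(P[...,2]>.08)&(P[...,2]<.094)&(z['d']>0)
    if n=="w1":
        v,uu=np.mgrid[0:420,0:560];m&=(uu<255)|(uu>315)
    vx,vy,x0,y0=cv2.fitLine(P[m][:,:2].astype(np.float32),cv2.DIST_HUBER,0,.01,.01).ravel()
    k=(.034-y0)/vy
    print(n,m.sum(),np.degrees(np.arctan2(vy,vx))%180,'x at y=.034',x0+k*vx,'x at .183',x0+(.183-y0)/vy*vx)
    if n!="w1":
        print(' hinge region hi pts')
        m=(abs(P[...,0]-.48)<.03)&(abs(P[...,1]-.034)<.02)&(P[...,2]>.1)&(z['d']>0);print(m.sum(),P[m].mean(0) if m.any() else'')
    # open-end edge: posts / rails
E
```

```text
scene0 540 63.32734 x at y=.034 0.48261178 x at .183 0.5574619
 hinge region hi pts
42 [0.4810016  0.03661843 0.10378349]
side0 631 63.12708 x at y=.034 0.475992 x at .183 0.5514955
 hinge region hi pts
66 [0.47984018 0.03742903 0.10246569]
w1 1434 63.23476 x at y=.034 0.47602642 x at .183 0.5511783
```

```bash
cat >> h.py <<'E'
H=np.array([.479,.036])
def arc(th,off,z=.098,r=.165):
    t=np.radians(th);p=H+r*np.array([np.cos(t),np.sin(t)])+off*np.array([-np.sin(t),np.cos(t)])
    return (p[0],p[1],z,th+90)
E
python3 - <<'E'
from h import *
rel([arc(63.2,.036)])
E
```

```text
[-0.69  0.22 10.21] [-0.    -0.001  0.05 ]
```

Emit:
arm_command(moves=[-0.7,0.2,3,0,0,0.05,0,-0.7,0.2,6,0,0,0.05,0,-0.7,0.2,8,0,0,0.05,0,-0.7,0.2,9.5,0,0,0.05,0,-0.7,0.2,10.2,0,0,0.05,0,-0.7,0.2,10.2,0,0,0.05,0,-0.7,0.2,10.2,0,0,0.05,0,-0.7,0.2,10.2,0,0,0.05,0,-0.7,0.2,10.2,0,0,0.05,0,-0.7,0.2,10.2,0,0,0.05,0])

```text
time: 2.65
tool_pos: [0.522, 0.1988, 0.0984]
tcp_rot: [180.0, 0.0, 153.2]
contact_force: [1.0, -0.6, -0.5]
grip_width: -0.0003
grasp_force: 0.0
```

```bash
python3 - <<'E'
from h import *
rel([arc(63.2,.024),arc(63.2,.020)]+[arc(t,.020) for t in(60,57,54,50,46,42,38,34)])
for n in("side","scene"):
    p,d=eyes.capture(n);cv2.imwrite(f"pics/{n}2.png",cv2.resize(p[150:400,60:360] if n=="side" else p[120:345,270:570],None,fx=2,fy=2)[:,:,::-1])
E
```

```text
[-1.1   0.03  0.04] [ 0.  0. -0.]
[-1.5   0.03  0.04] [ 0.  0. -0.]
[-2.42  0.12  0.04] [0.    0.    0.056]
[-3.29  0.15  0.04] [0.    0.    0.108]
[-4.16  0.14  0.04] [0.   0.   0.16]
[-5.32  0.05  0.04] [0.   0.   0.23]
[-6.47 -0.11  0.04] [0.  0.  0.3]
[-7.6  -0.36  0.04] [0.   0.   0.37]
[-8.72 -0.69  0.04] [0.   0.   0.44]
[-9.8  -1.09  0.04] [0.    0.    0.509]
```

View pics/side2.png

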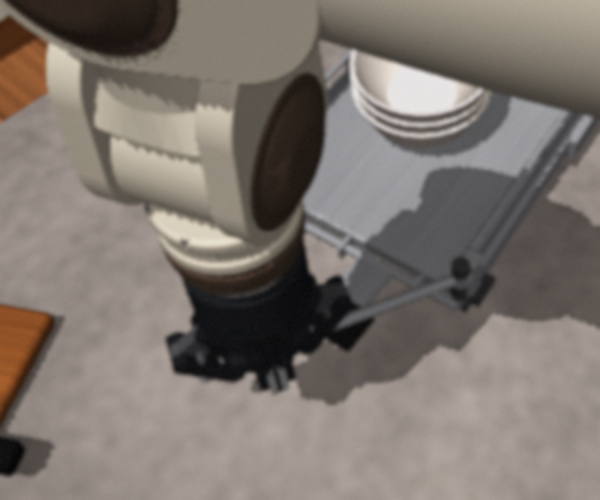

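The gripper is beside the knob on its outer side, so I'll push along the arc.

Emit:
arm_command(moves=[-1.1,0,0,0,0,0,0,-1.5,0,0,0,0,0,0,-2.4,0.1,0,0,0,0.056,0,-3.3,0.15,0,0,0,0.108,0,-4.15,0.15,0,0,0,0.16,0,-5.3,0.05,0,0,0,0.23,0,-6.45,-0.1,0,0,0,0.3,0,-7.6,-0.35,0,0,0,0.37,0,-8.7,-0.7,0,0,0,0.44,0,-9.8,-1.1,0,0,0,0.51,0])

```text
time: 4.0
tool_pos: [0.605, 0.1444, 0.0981]
tcp_rot: [-180.0, -0.0, 123.8]
contact_force: [-0.1, 0.8, -0.4]
grip_width: 0.0005
grasp_force: 0.2
```

```bash
python3 - <<'E'
from h import *
rel([arc(t,.020) for t in(31,28,25,23,21,19,18,17)])
p,d=eyes.capture("scene");cv2.imwrite(f"pics/scene3.png",cv2.resize(p[120:345,270:570],None,fx=2,fy=2)[:,:,::-1])
E
```

```text
[-0.81  0.08  0.01] [-0.   -0.    0.05]
[-1.68  0.12  0.01] [-0.    -0.     0.102]
[-2.55  0.11  0.01] [-0.    -0.     0.154]
[-3.13  0.08  0.01] [-0.    -0.     0.189]
[-3.71  0.03  0.01] [-0.    -0.     0.224]
[-4.28 -0.04  0.01] [-0.    -0.     0.259]
[-4.57 -0.08  0.01] [-0.    -0.     0.276]
[-4.86 -0.13  0.01] [-0.    -0.     0.294]
```

View pics/scene3.png

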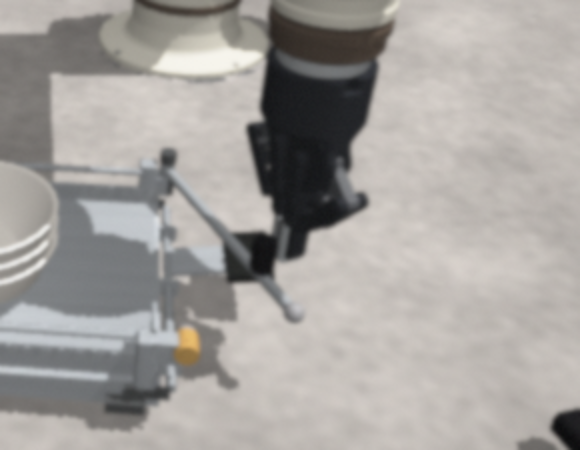

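The bar has moved with the fingers: its tip is now at crop (295,312). I'll carry on.

Emit:
arm_command(moves=[-0.8,0.1,0,0,0,0.05,0,-1.7,0.1,0,0,0,0.1,0,-2.55,0.1,0,0,0,0.154,0,-3.1,0.1,0,0,0,0.19,0,-3.7,0,0,0,0,0.224,0,-4.0,0,0,0,0,0.24,0,-4.3,0,0,0,0,0.26,0,-4.6,-0.1,0,0,0,0.276,0,-4.85,-0.1,0,0,0,0.294,0,-4.85,-0.1,0,0,0,0.294,0])

```text
time: 5.3
tool_pos: [0.6308, 0.1039, 0.0983]
tcp_rot: [-180.0, 0.0, 107.1]
contact_force: [-0.6, 0.9, -0.2]
grip_width: 0.0003
grasp_force: 0.0
```

```bash
python3 - <<'E'
from h import *
print(status.get_state()['contact_force'])
rel([arc(t,.020) for t in(16,15,14,13,12,11,10)])
p,d=eyes.capture("scene");cv2.imwrite(f"pics/scene4.png",cv2.resize(p[120:345,270:570],None,fx=2,fy=2)[:,:,::-1])
E
```

```text
[-0.57100741  0.88610908 -0.2135007 ]
[-0.34  0.03  0.03] [-0.     0.     0.019]
[-0.63  0.06  0.03] [-0.     0.     0.037]
[-0.92  0.08  0.03] [-0.     0.     0.054]
[-1.21  0.1   0.03] [-0.     0.     0.072]
[-1.5   0.11  0.03] [-0.     0.     0.089]
[-1.79  0.11  0.03] [-0.     0.     0.107]
[-2.08  0.12  0.03] [-0.     0.     0.124]
```

View pics/scene4.png

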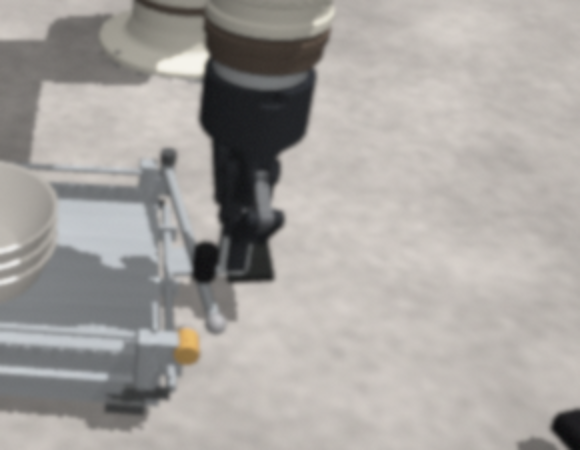

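```bash
python3 - <<'E'
from h import *
i=eyes.camera_info("scene")
k=onplane(i,(372.5,251),.105);t=onplane(i,(270+216/2,120+322/2),.085)
s=status.get_state();c=i['view']@np.r_[s['tool_pos'],1];K=i['mtx']
print(k,t,'tcp px',K[0,0]*c[0]/-c[2]+K[0,2],K[1,2]+K[1,1]*c[1]/c[2])
print(np.degrees(np.arctan2(*(k[:2]-H)[::-1])),np.degrees(np.arctan2(*(t[:2]-H)[::-1])),np.hypot(*(k[:2]-H)))
E
```

```text
[0.63679499 0.08462941 0.105     ] [0.68105886 0.09886743 0.085     ] tcp px 384.9341440980421 253.90834663318122
17.128301286294437 17.28270745520345 0.16511837843729127
```

The knob is at 17.1°, as planned. Next I'll push slowly into the catch.

Emit:
arm_command(moves=[-0.3,0,0,0,0,0.02,0,-0.5,0.05,0,0,0,0.03,0,-0.7,0.05,0,0,0,0.04,0,-0.9,0.1,0,0,0,0.054,0,-1.1,0.1,0,0,0,0.065,0,-1.3,0.1,0,0,0,0.075,0,-1.5,0.1,0,0,0,0.09,0,-1.65,0.1,0,0,0,0.098,0,-1.8,0.1,0,0,0,0.107,0,-1.8,0.1,0,0,0,0.107,0])

```text
time: 6.6
tool_pos: [0.637, 0.0883, 0.0983]
tcp_rot: [180.0, -0.1, 101.0]
contact_force: [-0.7, 5.7, 0.1]
grip_width: 0.0002
grasp_force: 2.7
```

```bash
cat > kn.py <<'E'
from h import *
i=eyes.camera_info("scene");p,d=eyes.capture("scene")
u=K=i['mtx'];np.savez("sc",p=p,d=d)
P=pts(i,d);m=(P[...,2]>.096)&(P[...,2]<.122)&(p.max(2)<60)&(abs(P[...,0]-.645)<.02)&(abs(P[...,1]-.07)<.04)
import sys
t=(P[...,2]>.078)&(P[...,2]<.094)&(P[...,0]>.60)&(P[...,0]<.685)&(abs(P[...,1]-.075)<.03)&(p.min(2)>70)
q=P[t];print('bar pts',t.sum(), np.degrees(np.arctan2(q[:,1]-H[1],q[:,0]-H[0])).round(1)[::max(1,len(q)//12)])
cv2.imwrite(sys.argv[1],cv2.resize(p[150:300,300:460],None,fx=4,fy=4,interpolation=cv2.INTER_CUBIC)[:,:,::-1])
s=status.get_state();print(s['tool_pos'],s['contact_force'])
E
python3 kn.py pics/s5.png
```

```text
bar pts 112 [ 9.2  9.7 10.6 11.5 10.1 11.3 10.  10.7 11.6 12.4 10.1 10.9 12.1]
[0.63701844 0.08819218 0.09833572] [ 0.24135698  5.2541451  -0.84411429]
```

View pics/s5.png

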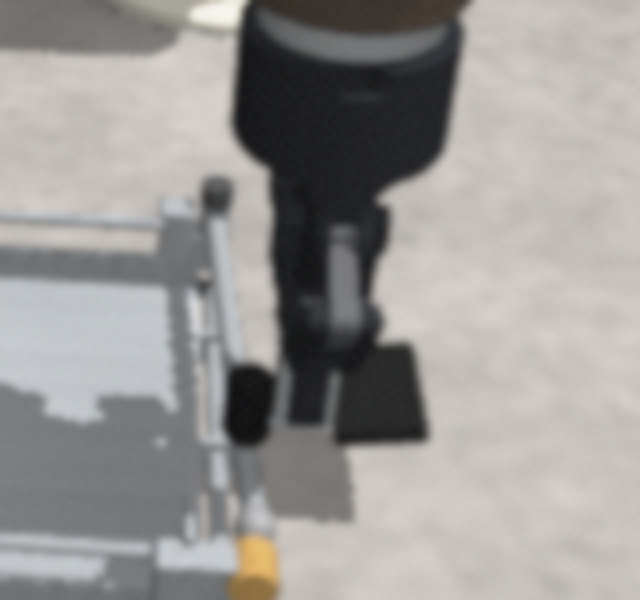

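The nose is on the ball: the push force reads about 5 N. I'll keep pushing in small steps.

Emit:
arm_command(moves=[-0.1,0,0,0,0,0,0,-0.2,0,0,0,0,0,0,-0.3,0,0,0,0,0,0,-0.4,0,0,0,0,0,0,-0.5,0,0,0,0,0,0,-0.5,0,0,0,0,0,0,-0.5,0,0,0,0,0,0,-0.5,0,0,0,0,0,0,-0.5,0,0,0,0,0,0,-0.5,0,0,0,0,0,0])

```text
time: 7.9
tool_pos: [0.638, 0.0823, 0.0983]
tcp_rot: [180.0, 0.0, 101.0]
contact_force: [0.8, -0.4, 0.7]
grip_width: -0.0
grasp_force: 0.0
```

The force dropped to zero, so the ball has snapped the bar home. Next I'll back off and move towards the pad, then check both.

```bash
python3 kn.py pics/s6.png; python3 - <<'E'
from h import *
s=np.array([.98163,.19081]);n=np.array([-s[1],s[0]])
o=H-s*(-.118)-n*.006
z=np.load("scene0.npz");i=eyes.camera_info("scene");P=pts(i,z['d'])
c,m=blob(z['p'],z['p'].max(2)<60,(394,248))
ys,xs=np.nonzero(m);bx=cv2.boxPoints(cv2.minAreaRect(np.c_[xs,ys].astype(np.float32)))
q=(P[m][:,:2]-o);print('pad shelf frame pct',np.percentile(q@s,[1,50,99]),np.percentile(q@n,[1,50,99]))
rel([(*(o+s*-.030+n*.076),.13,101)])
E
```

```text
bar pts 104 [5.9 9.6 7.1 8.1 9.  7.1 8.  8.9 7.1 7.9 8.8 9.2 9.7]
[0.63791761 0.08223134 0.09826783] [0.57765601 0.32009501 0.09907833]
pad shelf frame pct [-0.05773206 -0.0242699   0.00210551] [0.0532205  0.07119683 0.08877584]
[ 5.49 -7.68 -3.17] [-0.  0. -0.]
```

View pics/s6.png

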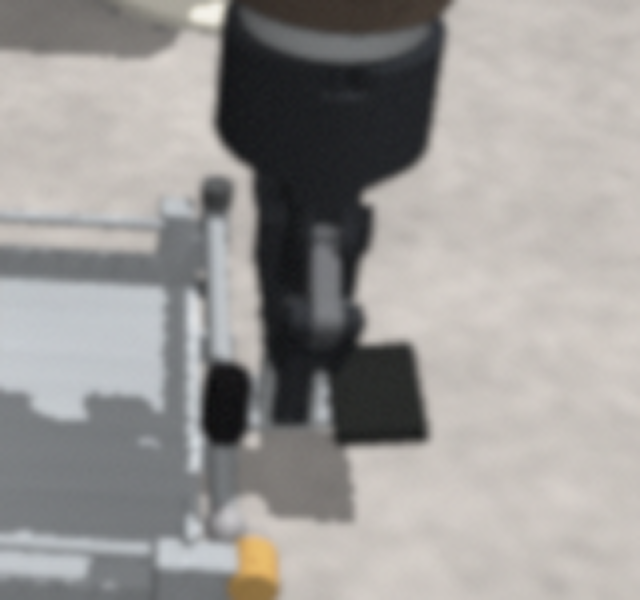

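The bar now lies shut along the shelf end at about 8° in world axes, with its nose in the brass catch. Knob is at crop (228,403) and pad at (380,392). I'll back off and go above the pad.

Emit:
arm_command(moves=[1.5,0,0,0,0,0,0,3,0,-1,0,0,0,0,5.1,-2,-1,0,0,0,0,5.1,-4.5,-1,0,0,0.03,0,5.1,-7.4,0,0,0,0.05,0,5.1,-7.4,1.5,0,0,0.05,0,5.1,-7.4,2.5,0,0,0.05,0,5.1,-7.4,2.5,0,0,0.05,0,5.1,-7.4,2.5,0,0,0.05,0,5.1,-7.4,2.5,0,0,0.05,0])

```text
time: 9.2
tool_pos: [0.5561, 0.1182, 0.0736]
tcp_rot: [180.0, -0.0, 98.1]
contact_force: [0.0, -0.6, -0.2]
grip_width: 0.0002
grasp_force: 0.0
```

```bash
python3 kn.py pics/s7.png; python3 -c "
from h import *
s=status.get_state();print(s['time'],s['contact_force'])
p,d=eyes.capture('side');a=cv2.resize(p[190:340,130:330],None,fx=3,fy=3,interpolation=cv2.INTER_CUBIC)[:,:,::-1];cv2.imwrite('pics/sd7.png',a)"
```

```text
bar pts 105 [5.9 9.  9.7 7.6 8.5 9.5 7.6 8.5 9.4 7.1 7.9 8.4 8.8 9.7]
[0.55599056 0.11823417 0.07360764] [-0.88450914 -0.28990856  0.20438845]
9.25 [-0.88450914 -0.28990856  0.20438845]
```

View pics/s7.png

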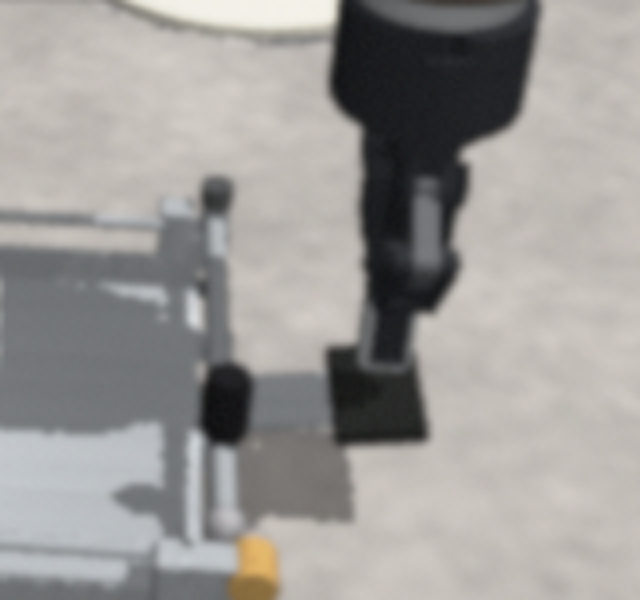

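The bar stays shut and the fingertips are over the pad. Pressing now.

Emit:
arm_command(moves=[0,0,0.6,0,0,0,0,0,0,1.2,0,0,0,0,0,0,1.6,0,0,0,0,0,0,2,0,0,0,0,0,0,2.4,0,0,0,0,0,0,2.7,0,0,0,0,0,0,3,0,0,0,0,0,0,3.2,0,0,0,0,0,0,3.3,0,0,0,0,0,0,3.3,0,0,0,0])

```text
time: 10.55
tool_pos: [0.5557, 0.1192, 0.0411]
tcp_rot: [179.9, -0.1, 98.2]
contact_force: [-4.1, 5.7, 9.3]
grip_width: -0.0
grasp_force: 4.6
```

Emit:
arm_command(moves=[0,0,0.1,0,0,0,0,0,0,0.2,0,0,0,0,0,0,0.3,0,0,0,0,0,0,0.4,0,0,0,0,0,0,0.4,0,0,0,0,0,0,0.4,0,0,0,0,0,0,0.4,0,0,0,0,0,0,0.4,0,0,0,0,0,0,0.4,0,0,0,0,0,0,0.4,0,0,0,0])

```text
time: 11.8
tool_pos: [0.5558, 0.1192, 0.0379]
tcp_rot: [179.9, -0.1, 98.2]
contact_force: [-5.6, 4.6, 13.2]
grip_width: -0.0
grasp_force: 7.0
```

Emit:
arm_command(moves=[0,0,0.1,0,0,0,0,0,0,0.1,0,0,0,0,0,0,0.1,0,0,0,0,0,0,0.1,0,0,0,0,0,0,0.1,0,0,0,0,0,0,0.1,0,0,0,0,0,0,0.1,0,0,0,0,0,0,0.1,0,0,0,0,0,0,0.1,0,0,0,0,0,0,0.1,0,0,0,0])

```text
time: 13.05
tool_pos: [0.5558, 0.1192, 0.0377]
tcp_rot: [179.9, -0.1, 98.2]
contact_force: [-8.0, 4.6, 19.8]
grip_width: 0.0001
grasp_force: 10.0
```

The stop is reached: 0.2 mm of travel raised the force to about 20 N. Last check.

```bash
python3 kn.py pics/s8.png; python3 -c "
from h import *
z=np.load('sc.npz');P=pts(eyes.camera_info('scene'),z['d'])
m=(z['p'].max(2)<70)&(abs(P[...,0]-.575)<.018)&(abs(P[...,1]-.118)<.022)&(P[...,2]<.06)&(P[...,2]>.02)
q=P[m];A=np.c_[q[:,:2]-[.556,.118],np.ones(len(q))];print(m.sum(),np.linalg.lstsq(A,q[:,2],rcond=None)[0])
a,_=eyes.capture('scene');cv2.imwrite('pics/f.png',cv2.resize(a[60:360,0:460],None,fx=1.7,fy=1.7)[:,:,::-1])
print(status.get_state()['contact_force'])"
```

```text
bar pts 105 [5.9 9.  9.7 7.6 8.5 9.5 7.6 8.5 9.4 7.5 8.4 8.8 9.2 9.6]
[0.55586438 0.11921333 0.03766851] [-7.95673895  4.46323414 18.67491655]
284 [-0.26036961 -0.09793785  0.04353839]
[-8.02273751  4.37982325 19.40405097]
```

View pics/f.png

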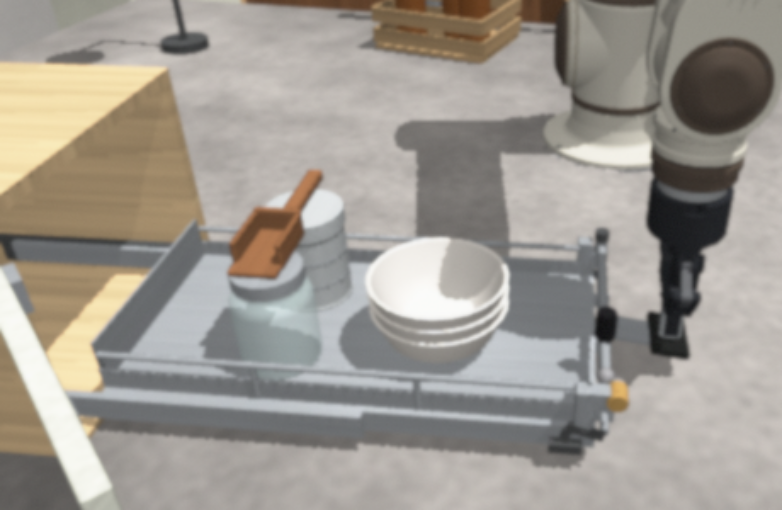

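The bar is shut in the catch at crop (605,330), the pad at (668,335) is held down, and the bowls, jar, tin and scoop have not moved. Handing in.

```bash
python3 -c "
from plant import order
print(order.hand_in())"
```

```text
the job is handed in; nothing more can be done
None
```

The job is handed in: the keeper bar is snapped into its ball catch, the paddle is held fully down against its stop at about 20 N, and everything on the shelf is as it was.

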